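# Turn the hand sieve over beneath the low shelf

## Task

The hand sieve lies mesh down on the drying stand, under the low wire shelf. Turn it over so that its mesh faces up to dry and it lies flat on the stand again with its handle sticking out at the front as before. Keep the sieve's frame beneath the shelf all the while, do not knock the shelf, and leave the queen cage and the tin on the stand where they are.

Things in the scene. Friction and masses are not known exactly. Their poses are not given: they have to be found in the camera images.
- sieve_center (a point): Centre (half-way up) of the loose hand sieve: pine frame 90 long (x), 70 wide (y), 26 thick (z), 150 g; yellow board on its +z face, steel mesh on -z (down at the start). A round dark handle, 18 in diameter, stands out from its -x end on the mid-line, 45 to 135 from this point; mass balanced about that line. The frame can stand by itself on a long 90 x 26 edge, its middle then 35 above the deck.
- sieve_handle (a point): Point on the axis of the sieve's round handle, 105 from the frame's centre (60 in front of the frame, 30 from the handle's free end), well in front of the stand and the shelf; same axes as the sieve. At the start it is 58 above the counter.
- stand: Fixed wooden drying stand; origin on the counter under its middle, z up, its front faces -x. Flat deck 400 wide (y), from x = -60 to +70, top 45 above the counter. Above the deck a wire shelf.
- shelf: Low wire shelf fixed over the stand (same origin and axes): steel wires 6 thick from x = -33 (front edge) to +93 and y = -195 to +195, underside 150 above the counter, so 105 headroom over the deck; thin posts down to the counter at its four corners, small stock on top at its ends. Open to the front and back.
- cage_center (a point): Centre of the loose yellow queen cage, 75 x 34 x 16, lying on the deck near its left (+y) end; to be left alone.
- tin_center (a point): Centre of the loose round tin with a blue lid, 50 in diameter, 38 high, on the deck near its right (-y) end; to be left alone.

How it is judged:
By the outcome, as a careful person would: the job done as asked, in the order asked, and still so for the second after the job is handed in, with the robot touching nothing.
It also fails if it takes over 58 s, if anything falls off the work surface, if the arm or the gripper's body presses on something with over 40 N, if the wrist force passes 120 N, or if a joint passes its speed limit or range.

## Robot

A 6-joint arm with a two-finger parallel gripper is mounted at the origin on the work surface. World frame = base frame: x ahead of the robot, y to its left, z up, the work surface at z = 0. Lengths are in m, angles in rad, forces in N, time in s.
With the tool pointing down it reaches from about 0.275 to 0.975 m from the base axis. Payload 8.4 kg.
Tool frame: the origin (TCP) lies midway between the tips of the shut fingers; the grasp point (between the pads) lies 19 mm behind it; z points along the fingers, y is the direction in which the jaws open and shut (so a half turn about z gives the same grasp; the last joint's range is limited). The gripper opens to 92 mm and grips with 3 to 60 N. Pads are 20 mm wide; open, the fingers measure 128 mm over their backs; the gripper's body (75 mm by 189 mm) begins 69 mm behind the grasp point.
Start: joints at [1.199, 0.353, 1.633, -0, 1.155, -0.002], TCP at [0.226, 0.583, 0.215] pointing down, gripper open.
Joint ranges: [-2.63, 2.63], [-0.92, 2.1], [0.06, 2.66], [-1.3, 4.44], [0, 2.69], [-3.02, 3.02]. Speed limits (rad/s): [2.22, 2.22, 2.79, 3.14, 3.14, 3.14].

## Interface

Orientations are given as a rotation vector (axis times angle).
In Python, from cell import bot, vision gives the robot as it stands.
- The arm moves only by the tool apply_moves, never from a script. Its argument "plan" is a list of rows, each an object with "gripper": the finger opening in mm, from 0 to 91.9; "travel": the shift along the world's x, y, z in mm, a list of three; "rotation": the turn, a rotation vector about the world's x, y, z in rad, a list of three. In form: [{"gripper": gripper, "travel": [x, y, z], "rotation": [rx, ry, rz]}, ...]. A call has 1 to 20 rows; each row shifts and turns the commanded pose from where the row before left it; what a row does not reach is not made up. A row lasts 1/12 s, in which the tool goes at most 41.7 mm and 7.16 degrees, less where a joint would pass 70% of its speed; a pose out of reach is approached as far as the arm can. A call with a gripper value outside its range is refused whole. The fingers move at their own pace and stop on an object; "newtons" is the grip in N (left out, the last holds). Time passes only in rows, so rows that do not move let the fingers close. It gives the time, the measured TCP pose, the force and the opening at its end, in the units of the state.
- bot.read_state(): the state, without advancing time (a new reading comes with each control period).
- vision.capture(name): name is "side" or "top"; returns a dict with "pixels" (400x640x3 uint8, red, green, blue), "vfov" (degrees; the focal length in pixels is half the picture's height over the tangent of half this angle, whatever the lens; pixels are square), "cx", "cy" (the principal point, pixels), "origin" and "rotation" of the camera in the world. Camera axes: x right, y up, looking along -z (the intrinsics and any distortion apply to the point x, -y, -z); pixel columns grow to the right and rows downward; lengths in m; the calibration is good to about 2 mm. A picture is of the moment at which its call begins. There is no depth.
- bot.hand_in(): hands the job in, once; it reports no verdict.
Trained networks look in the newest picture that a camera, given by its name, has taken for a name from the list of things; names that differ only in an ending like _2 or _b are one class to them, and where a whole thing is asked for, a point or a joint stands for the part that bears it (a point fixed in the world has none). Each returns a list of dicts, best first, with "conf" (0 to 1); they miss things now and then, are a little off and sometimes report something else, mostly with a low value. They report only what shows in the picture. A call takes as long as a camera call.
- vision.find_in(camera, label): "rect" ([centre column, centre row, width, height] in pixels, round what is visible of it).
- vision.regions_of(camera, label): "mask" (400x640 bool, what is visible of it) and "rect" ([centre column, centre row, width, height] in pixels, round what is visible of it).
The state is a dict: "time_s": time; "q": joint angles; "joint_vel": joint speeds; "joint_torque": joint torques, N m; "tcp_pos": TCP position; "tool_rot": TCP orientation; "contact_force": force on the tool from outside, world axes, zero at the start; "ft_torque": the same for the moment, N m; "width": finger opening in m.
Only numpy, scipy, OpenCV 4.12 (cv2) and the standard library are available. Lean on these libraries where they do the work, as an engineer would, in place of code of your own. Each camera call takes 0.05 s, during which the arm holds its last target.

## Working session

There is one attempt and no reset: what is moved stays moved. The work goes in short steps, Python scripts to look and compute and a tool call to move; the robot and the scene stay as the last step left them, time stands still between calls to the robot, and variables do not carry over. Pictures are saved under pics/ and viewed, and the job is handed in when it is done.

Besides the shell and the picture viewer there is one more tool, called after "Call:" as name(argument=value, ...), one argument or row to a line, values as JSON. apply_moves: Moves the arm, as the interface text tells. Its arguments: {"type":"object","properties":{"plan":{"type":"array"},"newtons":{"type":"number"}},"required":["plan"]}

```bash
ls; mkdir -p pics; python3 - <<'E'
from cell import bot, vision
import cv2,numpy as np
print(bot.read_state())
for n in ("side","top"):
    c=vision.capture(n)
    cv2.imwrite(f"pics/{n}0.png",c["pixels"][:,:,::-1])
    print({k:v for k,v in c.items() if k!="pixels"})
    for l in ("sieve_center","sieve_handle","stand","shelf","cage_center","tin_center"):
        print(n,l,[(r["conf"],np.round(r["rect"],1)) for r in vision.find_in(n,l)][:3])
E
```

```text
pics
{'time_s': 0.0, 'q': array([ 1.19861401e+00,  3.53648162e-01,  1.63408625e+00, -6.79296240e-06,
        1.15518545e+00, -2.42506290e-03]), 'joint_vel': array([ 1.33335167e-03, -3.71321170e-04, -1.60154298e-03, -5.66897704e-05,
       -4.74891619e-04, -4.15459924e-05]), 'joint_torque': array([-9.53102826e-04, -5.93833995e+01, -3.34212971e+01,  6.98078913e-02,
        2.35424784e-02, -1.03342666e-04]), 'tcp_pos': array([0.22571585, 0.58231997, 0.21388416]), 'tool_rot': array([-5.77461607e-01, -3.08781863e+00,  2.04998382e-03]), 'contact_force': array([-0.15489272,  0.10505283, -0.35703543]), 'ft_torque': array([-0.00923508,  0.03996401, -0.03049933]), 'width': 0.09157984547724929}
{'vfov': 56.25019570485158, 'cx': 321.4603493572485, 'cy': 197.75841788519767, 'origin': array([ 0.31780618, -0.46157908,  0.43394922]), 'rotation': array([ 1.0061995 , -0.27488939, -0.51168272])}
side sieve_center [(0.79, array([296.6, 220.6, 100.5,  53.3]))]
side sieve_handle [(0.73, array([297. , 220.7,  97.7,  54.3]))]
side stand [(0.69, array([331.5, 202.1, 204.8, 202.2]))]
side shelf [(0.67, array([330.9, 199.8, 198.1, 200.4]))]
side cage_center [(0.92, array([268. , 184.3,  39.2,  21.8]))]
side tin_center [(0.8, array([368.6, 242.3,  30.5,  39.2]))]
{'vfov': 47.86266362313917, 'cx': 315.97326255812226, 'cy': 202.95911999093855, 'origin': array([0.44887891, 0.03443283, 0.92861169]), 'rotation': array([ 0.14956402, -0.10027415, -1.57015928])}
top sieve_center []
top sieve_handle [(0.88, array([334. , 221.1,  40.7,  93.8]))]
top stand [(0.76, array([314.8, 181.2, 241.5, 133.9]))]
top shelf [(0.69, array([316. , 171.1, 234.2, 109.9]))]
top cage_center [(0.89, array([249.9, 208.5,  20. ,  39.6])), (0.54, array([331.1, 219.5,  46.6,  94.4]))]
top tin_center [(0.88, array([397.1, 182.8,  30.7,  24.3]))]
```

View pics/side0.png

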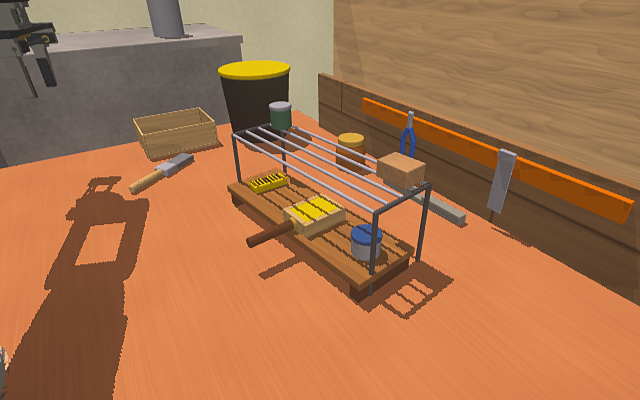

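View pics/top0.png

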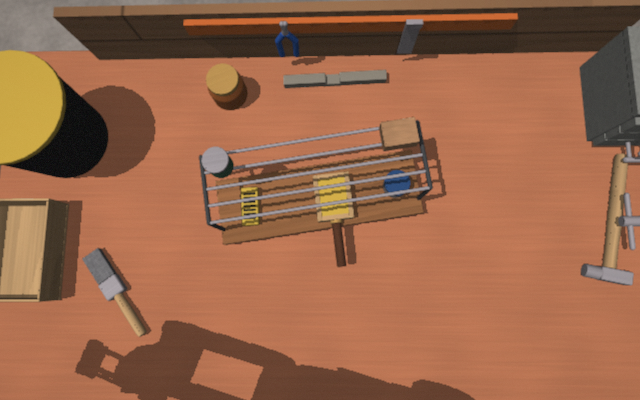

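```bash
cat > h.py <<'E'
from cell import bot, vision
import cv2,numpy as np
from scipy.spatial.transform import Rotation as R
def K(c):
    f=200/np.tan(np.radians(c["vfov"])/2); return f
def ray(c,u,v):
    f=K(c); d=np.array([(u-c["cx"])/f,-(v-c["cy"])/f,-1.]); return R.from_rotvec(c["rotation"]).apply(d)
def onz(c,u,v,z):
    d=ray(c,u,v); o=c["origin"]; return o+d*(z-o[2])/d[2]
def proj(c,P):
    p=R.from_rotvec(c["rotation"]).inv().apply(np.atleast_2d(P)-c["origin"]); f=K(c)
    return np.c_[c["cx"]+f*p[:,0]/-p[:,2], c["cy"]-f*p[:,1]/-p[:,2]]
def crop(c,name,x0,x1,y0,y1,s):
    cv2.imwrite(f"pics/{name}.png",cv2.resize(c["pixels"][y0:y1,x0:x1,::-1],None,fx=s,fy=s,interpolation=cv2.INTER_CUBIC))
E
python3 - <<'E'
from h import *
c=vision.capture("side"); crop(c,"s1",220,440,120,300,3.6)
print(c.keys())
c=vision.capture("top"); crop(c,"t1",190,440,110,280,3.2)
E
```

```text
dict_keys(['pixels', 'vfov', 'cx', 'cy', 'origin', 'rotation'])
```

View pics/s1.png

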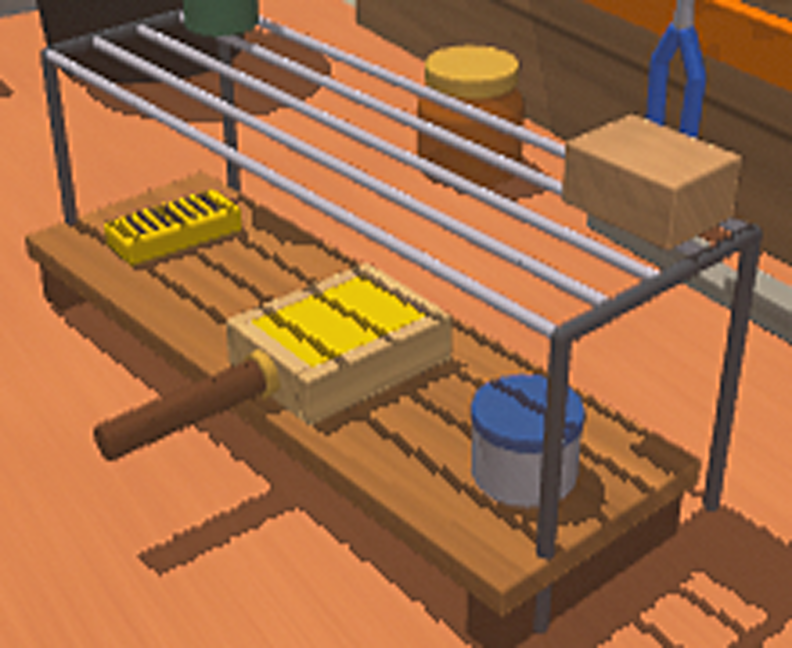

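View pics/t1.png

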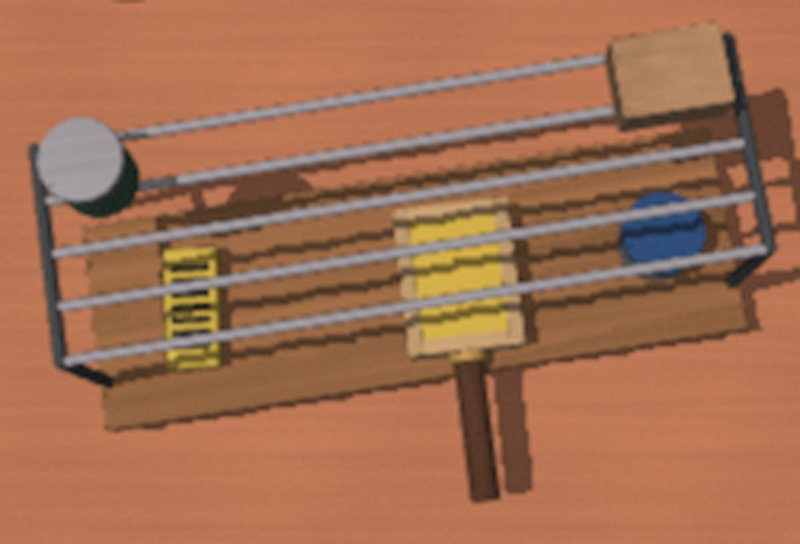

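```bash
cat > fit.py <<'E'
from h import *
from scipy.optimize import least_squares
cs=vision.capture("side"); ct=vision.capture("top")
S=lambda a,b:(220+a/3.6,120+b/3.6); T=lambda a,b:(190+a/3.2,110+b/3.2)
st=[(cs,S(502,594),(-60,-200,45)),(cs,S(28,240),(-60,200,45)),(cs,S(698,462),(70,-200,45)),
 (cs,S(557,333),(-33,-195,153)),(cs,S(48,55),(-33,195,153)),
 (ct,T(106,416),(-60,200,45)),(ct,T(755,320),(-60,-200,45)),(ct,T(65,360),(-33,195,153)),(ct,T(770,250),(-33,-195,153))]
sv=[(cs,S(230,320),(-45,35,13)),(cs,S(305,381),(-45,-35,13)),(cs,S(450,322),(45,-35,13)),(cs,S(365,265),(45,35,13)),
 (cs,S(105,441),(-135,0,0)),(ct,T(485,499),(-135,0,0)),(ct,T(395,210),(45,35,13)),(ct,T(523,345),(-45,-35,13)),(ct,T(410,355),(-45,35,13))]
def fit(pts,z0,x0):
    def f(p):
        r=[]
        for c,uv,P in pts:
            P=np.array(P)/1000; a=p[2]; w=np.array([p[0]+np.cos(a)*P[0]-np.sin(a)*P[1],p[1]+np.sin(a)*P[0]+np.cos(a)*P[1],P[2]+z0])
            r+=list(proj(c,w)[0]-uv)
        return np.array(r)
    s=least_squares(f,x0,loss="soft_l1"); print(np.round(s.x,4),np.degrees(s.x[2])); print(np.round(f(s.x).reshape(-1,2),1).tolist()); return s.x
a=fit(st,0,[.5,0,0]); b=fit(sv,.058,[.5,0,0])
h=b[:2]-.105*np.array([np.cos(b[2]),np.sin(b[2])]); print("handle",h)
for l in("cage_center","tin_center"):
    for c,n in((cs,"side"),(ct,"top")):
        r=vision.find_in(n,l)[0]["rect"]; print(l,onz(c,r[0],r[1],.055))
E
python3 fit.py
```

```text
[0.6023 0.0573 0.1475] 8.452613694947965
[[1.0, 0.6], [-0.2, -1.4], [2.4, 0.0], [0.4, 2.7], [-0.2, 0.2], [-0.5, 2.1], [-2.4, 1.5], [-1.2, -0.7], [-0.2, -0.0]]
[0.6005 0.028  0.1046] 5.992322997271606
[[-1.7, 0.7], [0.2, 1.4], [0.7, -0.5], [0.4, 0.0], [-1.6, 1.8], [-0.5, 0.1], [-0.6, -0.6], [0.6, -1.1], [-0.5, -0.3]]
handle [0.49612164 0.01706386]
cage_center [0.58412595 0.19119362 0.055     ]
cage_center [0.5795501  0.19208938 0.055     ]
tin_center [ 0.6378618  -0.08199197  0.055     ]
tin_center [ 0.63032774 -0.0986634   0.055     ]
```

Call:
apply_moves(
  plan=[
    {"gripper": 46, "travel": [8.9, -30.9, -1], "rotation": [0, 0, 0.095]},
    {"gripper": 46, "travel": [8.9, -30.9, -1], "rotation": [0, 0, 0.095]},
    {"gripper": 46, "travel": [8.9, -30.9, -1], "rotation": [0, 0, 0.095]},
    {"gripper": 46, "travel": [8.9, -30.9, -1], "rotation": [0, 0, 0.095]},
    {"gripper": 46, "travel": [8.9, -30.9, -1], "rotation": [0, 0, 0.095]},
    {"gripper": 46, "travel": [8.9, -30.9, -1], "rotation": [-0.0976, -0.0103, 0]},
    {"gripper": 46, "travel": [8.9, -30.9, -1], "rotation": [-0.0976, -0.0103, 0]},
    {"gripper": 46, "travel": [8.9, -30.9, -1], "rotation": [-0.0976, -0.0103, 0]},
    {"gripper": 46, "travel": [8.9, -30.9, -1], "rotation": [-0.0976, -0.0103, 0]},
    {"gripper": 46, "travel": [8.9, -30.9, -1], "rotation": [-0.0976, -0.0103, 0]},
    {"gripper": 46, "travel": [8.9, -30.9, -1], "rotation": [-0.0976, -0.0103, 0]},
    {"gripper": 46, "travel": [8.9, -30.9, -1], "rotation": [-0.0976, -0.0103, 0]},
    {"gripper": 46, "travel": [8.9, -30.9, -1], "rotation": [-0.0976, -0.0103, 0]},
    {"gripper": 46, "travel": [8.9, -30.9, -1], "rotation": [0, 0, 0]},
    {"gripper": 46, "travel": [0, 0, 0], "rotation": [0, 0, 0]},
    {"gripper": 46, "travel": [0, 0, 0], "rotation": [0, 0, 0]},
  ],
)

```text
time_s: 2.43
tcp_pos: [0.3503, 0.1494, 0.2004]
tool_rot: [-0.149, 2.863, -1.186]
contact_force: [0.2, -0.1, 0.0]
width: 0.0458
```

```bash
cat > st.py <<'E'
from h import *
s=bot.read_state(); M=R.from_rotvec(s["tool_rot"]).as_matrix()
print("t",s["time_s"],"tcp",np.round(s["tcp_pos"],4),"q",np.round(s["q"],3),"F",np.round(s["contact_force"],1),"T",np.round(s["ft_torque"],2),"w",round(s["width"],4))
print("x",np.round(M[:,0],3),"y",np.round(M[:,1],3),"z",np.round(M[:,2],3))
E
python3 st.py
```

```text
t 2.4333 tcp [0.3503 0.1494 0.2004] q [ 0.889  0.34   1.967 -0.526  1.467 -0.555] F [ 0.2 -0.1  0. ] T [ 0.43  0.03 -0.01] w 0.0458
x [-0.995 -0.103  0.001] y [-0.074  0.703 -0.707] z [ 0.073 -0.703 -0.707]
```

Call:
apply_moves(
  plan=[
    {"gripper": 46, "travel": [17.8, -12.1, -13.4], "rotation": [0, 0, 0]},
    {"gripper": 46, "travel": [17.8, -12.1, -13.4], "rotation": [0, 0, 0]},
    {"gripper": 46, "travel": [17.8, -12.1, -13.4], "rotation": [0, 0, 0]},
    {"gripper": 46, "travel": [17.8, -12.1, -13.4], "rotation": [0, 0, 0]},
    {"gripper": 46, "travel": [17.8, -12.1, -13.4], "rotation": [0, 0, 0]},
    {"gripper": 46, "travel": [17.8, -12.1, -13.4], "rotation": [0, 0, 0]},
    {"gripper": 46, "travel": [17.8, -12.1, -13.4], "rotation": [0, 0, 0]},
    {"gripper": 46, "travel": [17.8, -12.1, -13.4], "rotation": [0, 0, 0]},
    {"gripper": 46, "travel": [0, 0, 0], "rotation": [0, 0, 0]},
    {"gripper": 46, "travel": [0, 0, 0], "rotation": [0, 0, 0]},
  ],
)

```text
time_s: 3.27
tcp_pos: [0.4932, 0.0537, 0.0932]
tool_rot: [-0.148, 2.863, -1.184]
contact_force: [-0.8, -0.6, -0.8]
width: 0.0458
```

```bash
python3 st.py; python3 - <<'E'
from h import *
c=vision.capture("side"); crop(c,"s2",200,440,100,300,3)
c=vision.capture("top"); crop(c,"t2",190,440,110,300,3)
E
```

```text
t 3.2667 tcp [0.4932 0.0537 0.0932] q [ 0.578  0.562  1.922 -0.741  1.199 -0.622] F [-0.8 -0.6 -0.8] T [0.35 0.02 0.03] w 0.0458
x [-0.995 -0.103 -0.   ] y [-0.073  0.704 -0.706] z [ 0.073 -0.703 -0.708]
```

View pics/s2.png

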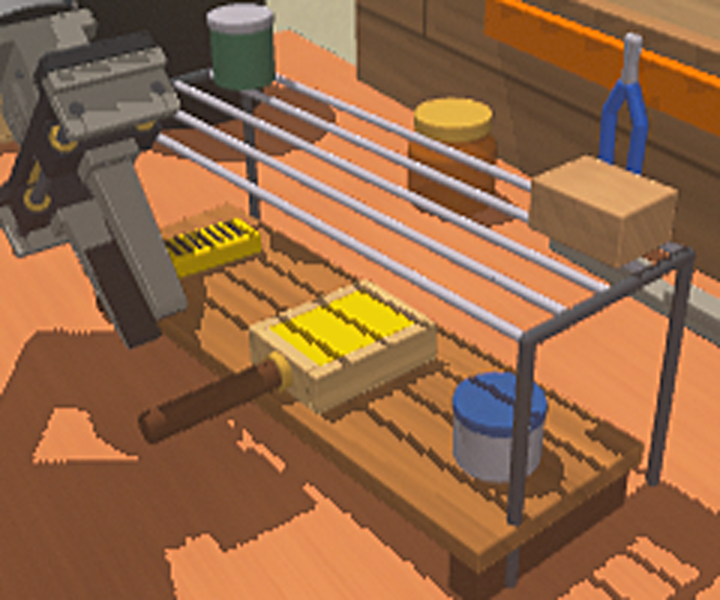

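View pics/t2.png

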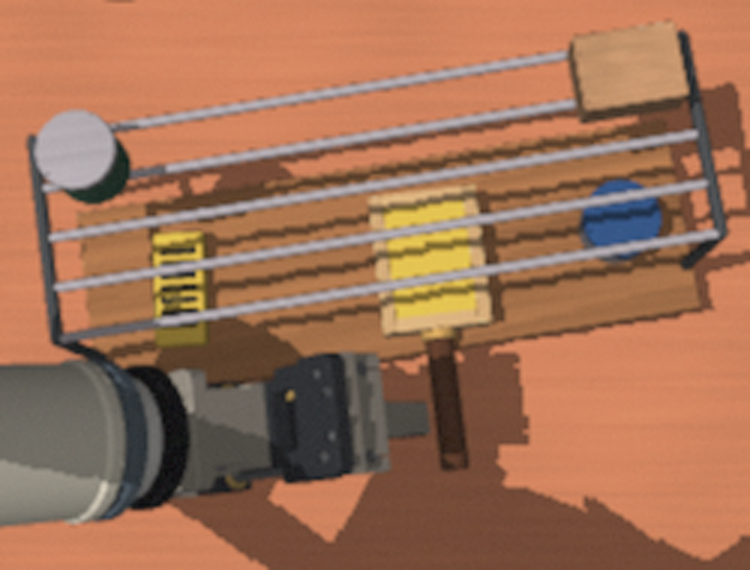

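Call:
apply_moves(
  plan=[
    {"gripper": 46, "travel": [1, -8.3, -8.1], "rotation": [0, 0, 0]},
    {"gripper": 46, "travel": [1, -8.3, -8.1], "rotation": [0, 0, 0]},
    {"gripper": 46, "travel": [1, -8.3, -8.1], "rotation": [0, 0, 0]},
    {"gripper": 46, "travel": [1, -8.3, -8.1], "rotation": [0, 0, 0]},
    {"gripper": 46, "travel": [0, -8.3, -8.1], "rotation": [0, 0, 0]},
    {"gripper": 46, "travel": [0, -8.3, -8.1], "rotation": [0, 0, 0]},
    {"gripper": 46, "travel": [0, 0, 0], "rotation": [0, 0, 0]},
  ],
)

```text
time_s: 3.95
tcp_pos: [0.4955, 0.0014, 0.0432]
tool_rot: [-0.15, 2.864, -1.188]
contact_force: [-0.5, -0.3, 0.1]
width: 0.046
```

```bash
python3 st.py; python3 - <<'E'
from h import *
c=vision.capture("side"); crop(c,"s3",200,440,100,300,3)
E
```

```text
t 3.95 tcp [0.4955 0.0014 0.0432] q [ 0.494  0.63   1.981 -0.836  1.079 -0.563] F [-0.5 -0.3  0.1] T [ 0.38  0.04 -0.  ] w 0.046
x [-0.995 -0.104  0.003] y [-0.075  0.702 -0.708] z [ 0.071 -0.704 -0.706]
```

View pics/s3.png

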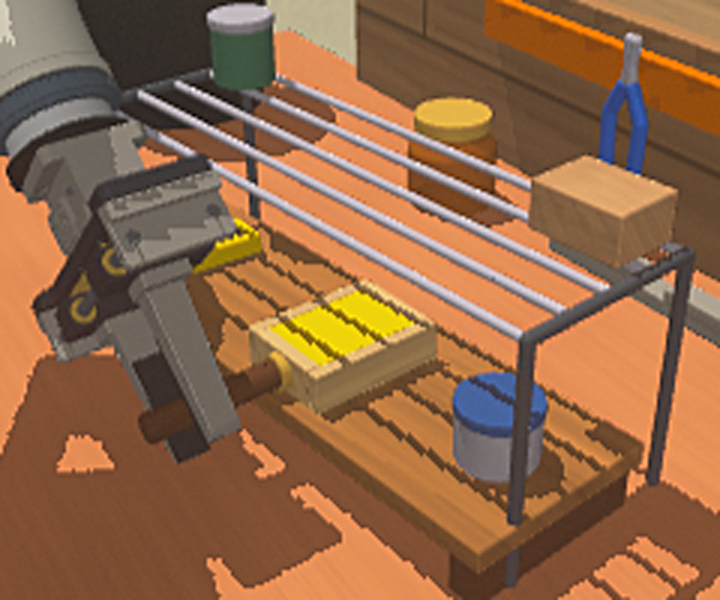

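Call:
apply_moves(
  newtons=45,
  plan=[
    {"gripper": 26, "travel": [0, 0, 0], "rotation": [0, 0, 0]},
    {"gripper": 22, "travel": [0, 0, 0], "rotation": [0, 0, 0]},
    {"gripper": 20, "travel": [0, 0, 0], "rotation": [0, 0, 0]},
    {"gripper": 17, "travel": [0, 0, 0], "rotation": [0, 0, 0]},
    {"gripper": 14, "travel": [0, 0, 0], "rotation": [0, 0, 0]},
    {"gripper": 10, "travel": [0, 0, 0], "rotation": [0, 0, 0]},
    {"gripper": 10, "travel": [0, 0, 0], "rotation": [0, 0, 0]},
  ],
)

```text
time_s: 4.58
tcp_pos: [0.497, 0.0037, 0.0448]
tool_rot: [-0.151, 2.862, -1.185]
contact_force: [-0.0, 0.9, -0.3]
width: 0.017
```

```bash
python3 st.py; python3 - <<'E'
from h import *
c=vision.capture("side"); crop(c,"s4",200,440,100,300,3)
E
```

```text
t 4.5833 tcp [0.497  0.0037 0.0448] q [ 0.496  0.627  1.978 -0.834  1.081 -0.564] F [-0.   0.9 -0.3] T [0.48 0.03 0.07] w 0.017
x [-0.994 -0.105 -0.   ] y [-0.074  0.704 -0.707] z [ 0.075 -0.703 -0.707]
```

View pics/s4.png

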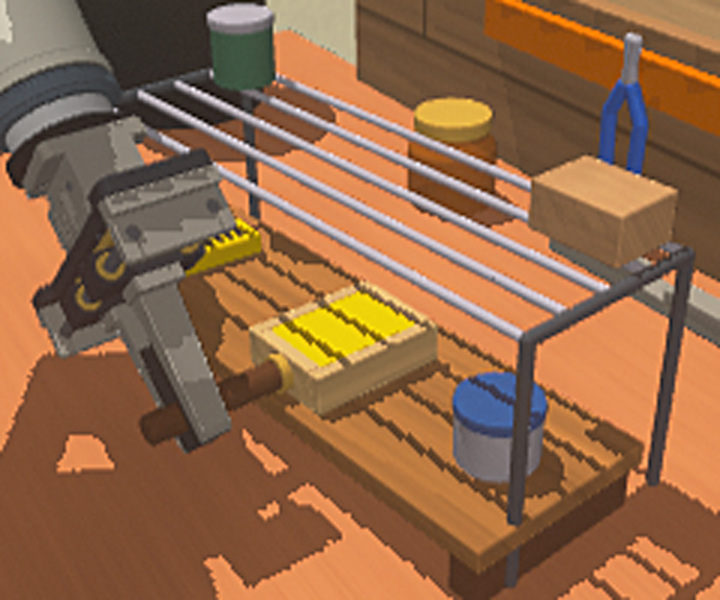

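Call:
apply_moves(
  newtons=55,
  plan=[
    {"gripper": 10, "travel": [0, 0, 3], "rotation": [0, 0, 0]},
    {"gripper": 10, "travel": [0, 0, 6], "rotation": [0, 0, 0]},
    {"gripper": 10, "travel": [0, 0, 6], "rotation": [0, 0, 0]},
    {"gripper": 10, "travel": [0, 0, 6], "rotation": [0, 0, 0]},
    {"gripper": 10, "travel": [0, 0, 6], "rotation": [0, 0, 0]},
    {"gripper": 10, "travel": [0, 0, 6], "rotation": [0, 0, 0]},
    {"gripper": 10, "travel": [0, 0, 4], "rotation": [0, 0, 0]},
    {"gripper": 10, "travel": [0, 0, 0], "rotation": [0, 0, 0]},
  ],
)

```text
time_s: 5.3
tcp_pos: [0.4973, 0.0037, 0.0828]
tool_rot: [-0.15, 2.861, -1.184]
contact_force: [0.4, 0.6, -0.6]
width: 0.0165
```

```bash
python3 st.py; python3 - <<'E'
from h import *
c=vision.capture("side"); crop(c,"s5",200,440,100,300,3)
E
```

```text
t 5.3 tcp [0.4973 0.0037 0.0828] q [ 0.496  0.558  1.975 -0.808  1.13  -0.623] F [ 0.4  0.6 -0.6] T [0.5  0.14 0.02] w 0.0165
x [-0.994 -0.105 -0.001] y [-0.073  0.704 -0.707] z [ 0.075 -0.703 -0.708]
```

View pics/s5.png

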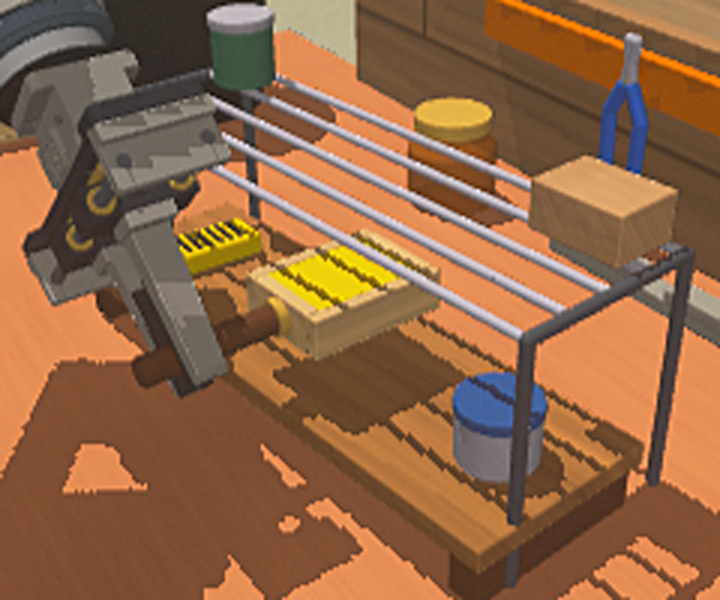

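Call:
apply_moves(
  plan=[
    {"gripper": 10, "travel": [-0.13, 1.22, -1.11], "rotation": [0.0868, 0.0091, 0]},
    {"gripper": 10, "travel": [-0.14, 1.3, -1.01], "rotation": [0.0868, 0.0091, 0]},
    {"gripper": 10, "travel": [-0.15, 1.39, -0.89], "rotation": [0.0868, 0.0091, 0]},
    {"gripper": 10, "travel": [-0.15, 1.46, -0.77], "rotation": [0.0868, 0.0091, 0]},
    {"gripper": 10, "travel": [-0.16, 1.52, -0.63], "rotation": [0.0868, 0.0091, 0]},
    {"gripper": 10, "travel": [-0.17, 1.57, -0.5], "rotation": [0.0868, 0.0091, 0]},
    {"gripper": 10, "travel": [-0.17, 1.61, -0.36], "rotation": [0.0868, 0.0091, 0]},
    {"gripper": 10, "travel": [-0.17, 1.63, -0.22], "rotation": [0.0868, 0.0091, 0]},
    {"gripper": 10, "travel": [-0.17, 1.65, -0.07], "rotation": [0.0868, 0.0091, 0]},
    {"gripper": 10, "travel": [0, 0, 0], "rotation": [0, 0, 0]},
    {"gripper": 10, "travel": [0, 0, 0], "rotation": [0, 0, 0]},
  ],
)

```text
time_s: 6.27
tcp_pos: [0.4951, 0.0154, 0.076]
tool_rot: [0.159, -3.137, 0.003]
contact_force: [0.5, 0.8, -1.7]
width: 0.0169
```

```bash
python3 st.py; python3 - <<'E'
from h import *
c=vision.capture("side"); crop(c,"s6",200,440,100,300,3)
E
```

```text
t 6.2667 tcp [0.4951 0.0154 0.076 ] q [ 0.029  0.343  2.023 -0.003  0.777 -1.641] F [ 0.5  0.8 -1.7] T [0.01 0.11 0.  ] w 0.0169
x [-0.995 -0.101  0.001] y [-0.101  0.995 -0.002] z [-0.    -0.002 -1.   ]
```

View pics/s6.png

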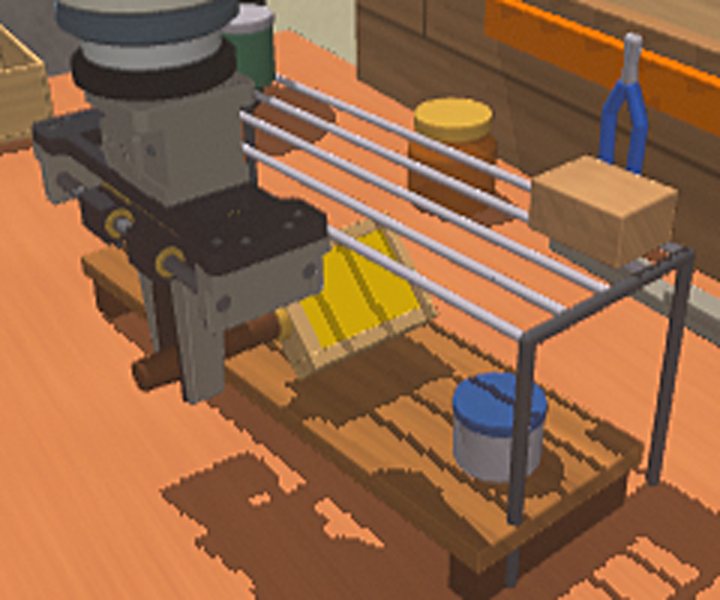

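Call:
apply_moves(
  plan=[
    {"gripper": 10, "travel": [-0.17, 1.65, 0.07], "rotation": [0.0868, 0.0091, 0]},
    {"gripper": 10, "travel": [-0.17, 1.63, 0.22], "rotation": [0.0868, 0.0091, 0]},
    {"gripper": 10, "travel": [-0.17, 1.61, 0.36], "rotation": [0.0868, 0.0091, 0]},
    {"gripper": 10, "travel": [-0.17, 1.57, 0.5], "rotation": [0.0868, 0.0091, 0]},
    {"gripper": 10, "travel": [-0.16, 1.52, 0.63], "rotation": [0.0868, 0.0091, 0]},
    {"gripper": 10, "travel": [-0.15, 1.46, 0.77], "rotation": [0.0868, 0.0091, 0]},
    {"gripper": 10, "travel": [-0.15, 1.39, 0.89], "rotation": [0.0868, 0.0091, 0]},
    {"gripper": 10, "travel": [-0.14, 1.3, 1.01], "rotation": [0.0868, 0.0091, 0]},
    {"gripper": 10, "travel": [-0.13, 1.22, 1.11], "rotation": [0.0868, 0.0091, 0]},
    {"gripper": 10, "travel": [0, 0, 0], "rotation": [0, 0, 0]},
    {"gripper": 10, "travel": [0, 0, 0], "rotation": [0, 0, 0]},
  ],
)

```text
time_s: 7.23
tcp_pos: [0.4929, 0.0305, 0.0802]
tool_rot: [0.148, -2.859, -1.181]
contact_force: [0.2, -0.8, -0.4]
width: 0.0167
```

```bash
python3 st.py; python3 - <<'E'
from h import *
c=vision.capture("side"); crop(c,"s7",200,440,100,300,3)
c=vision.capture("top"); crop(c,"t7",190,440,110,300,3)
E
```

```text
t 7.2333 tcp [0.4929 0.0305 0.0802] q [-0.405  0.591  1.908  0.718  1.203 -2.542] F [ 0.2 -0.8 -0.4] T [-0.48  0.01  0.03] w 0.0167
x [-0.994 -0.105  0.005] y [-0.071  0.705  0.706] z [-0.077  0.701 -0.708]
```

View pics/s7.png

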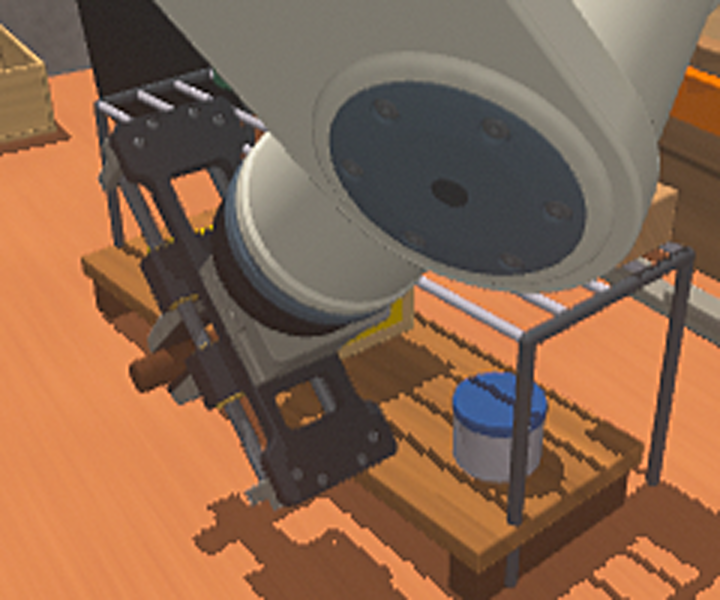

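View pics/t7.png

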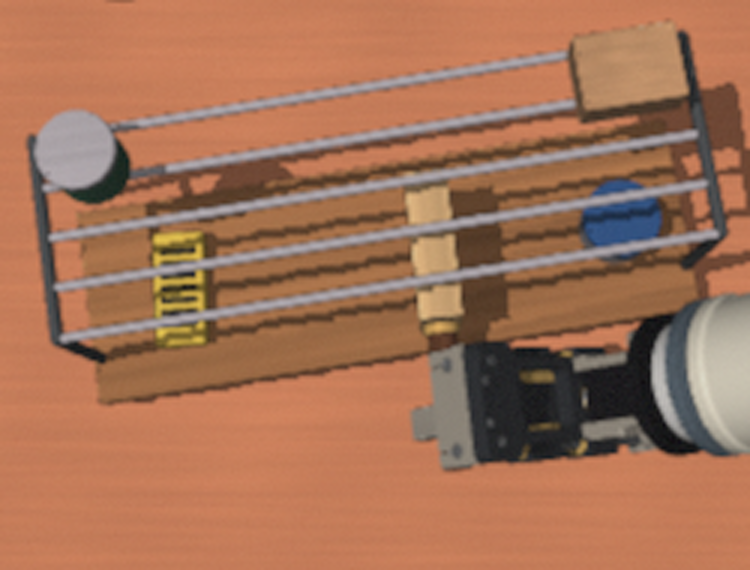

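Call:
apply_moves(
  plan=[
    {"gripper": 10, "travel": [0, 0, -2], "rotation": [0, 0, 0]},
    {"gripper": 10, "travel": [0, 0, -3], "rotation": [0, 0, 0]},
    {"gripper": 10, "travel": [0, 0, -3], "rotation": [0, 0, 0]},
    {"gripper": 10, "travel": [0, 0, -2], "rotation": [0, 0, 0]},
    {"gripper": 10, "travel": [0, 0, -1], "rotation": [0, 0, 0]},
    {"gripper": 10, "travel": [0, 0, -1], "rotation": [0, 0, 0]},
    {"gripper": 10, "travel": [0, 0, 0], "rotation": [0, 0, 0]},
    {"gripper": 10, "travel": [0, 0, 0], "rotation": [0, 0, 0]},
  ],
)

```text
time_s: 8.0
tcp_pos: [0.4941, 0.0302, 0.0697]
tool_rot: [0.15, -2.862, -1.186]
contact_force: [0.3, 0.2, -1.3]
width: 0.0168
```

```bash
python3 st.py
```

```text
t 8.0 tcp [0.4941 0.0302 0.0697] q [-0.407  0.61   1.909  0.728  1.189 -2.563] F [ 0.3  0.2 -1.3] T [-0.47  0.04 -0.  ] w 0.0168
x [-0.995 -0.104 -0.001] y [-0.074  0.703  0.707] z [-0.073  0.704 -0.707]
```

Call:
apply_moves(
  plan=[
    {"gripper": 10, "travel": [0, 0, -1], "rotation": [0, 0, 0]},
    {"gripper": 10, "travel": [0, 0, -1], "rotation": [0, 0, 0]},
    {"gripper": 10, "travel": [0, 0, -0.5], "rotation": [0, 0, 0]},
    {"gripper": 10, "travel": [0, 0, 0], "rotation": [0, 0, 0]},
    {"gripper": 10, "travel": [0, 0, 0], "rotation": [0, 0, 0]},
  ],
)

```text
time_s: 8.42
tcp_pos: [0.494, 0.0303, 0.0673]
tool_rot: [0.15, -2.862, -1.187]
contact_force: [-1.1, 1.1, -0.8]
width: 0.0163
```

```bash
python3 st.py
```

```text
t 8.4167 tcp [0.494  0.0303 0.0673] q [-0.407  0.614  1.91   0.729  1.185 -2.566] F [-1.1  1.1 -0.8] T [-0.41  0.06  0.04] w 0.0163
x [-0.995 -0.104 -0.001] y [-0.074  0.703  0.707] z [-0.073  0.704 -0.707]
```

Call:
apply_moves(
  plan=[
    {"gripper": 10, "travel": [0, 0, -0.7], "rotation": [0, 0, 0]},
    {"gripper": 10, "travel": [0, 0, -0.5], "rotation": [0, 0, 0]},
    {"gripper": 10, "travel": [0, 0, 0], "rotation": [0, 0, 0]},
    {"gripper": 10, "travel": [0, 0, 0], "rotation": [0, 0, 0]},
  ],
)

```text
time_s: 8.75
tcp_pos: [0.494, 0.0303, 0.0662]
tool_rot: [0.15, -2.862, -1.187]
contact_force: [-0.4, -0.5, 1.5]
width: 0.0163
```

```bash
python3 st.py; python3 - <<'E'
from h import *
c=vision.capture("top"); crop(c,"t8",190,440,110,300,3)
E
```

```text
t 8.75 tcp [0.494  0.0303 0.0662] q [-0.407  0.616  1.91   0.73   1.184 -2.568] F [-0.4 -0.5  1.5] T [-0.23  0.06  0.1 ] w 0.0163
x [-0.995 -0.104 -0.001] y [-0.074  0.703  0.708] z [-0.073  0.704 -0.707]
```

View pics/t8.png

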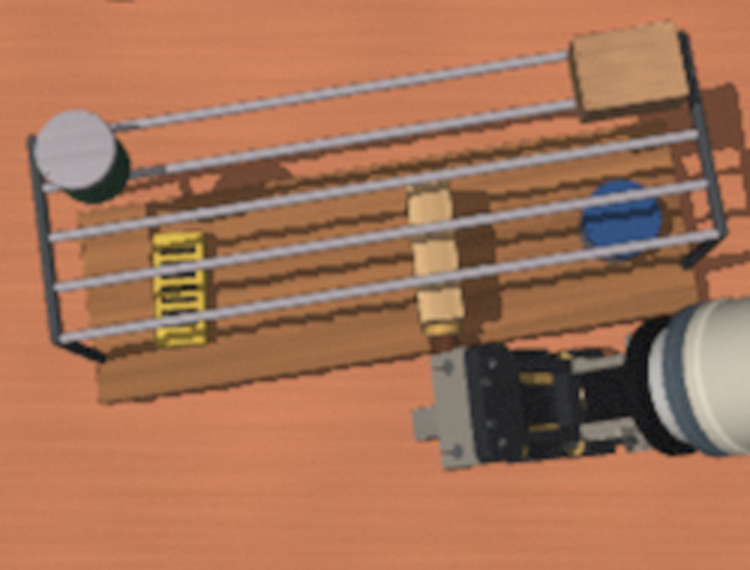

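Call:
apply_moves(
  newtons=10,
  plan=[
    {"gripper": 10, "travel": [0, 0, 0], "rotation": [0, 0, 0]},
    {"gripper": 17, "travel": [0, 0, 0], "rotation": [0, 0, 0]},
    {"gripper": 20, "travel": [0, 0, 0], "rotation": [0, 0, 0]},
    {"gripper": 24, "travel": [0, 0, 0], "rotation": [0, 0, 0]},
    {"gripper": 30, "travel": [0, 0, 0], "rotation": [0, 0, 0]},
    {"gripper": 37, "travel": [0, 0, 0], "rotation": [0, 0, 0]},
    {"gripper": 44, "travel": [0, 0, 0], "rotation": [0, 0, 0]},
    {"gripper": 44, "travel": [0, 0, 0], "rotation": [0, 0, 0]},
    {"gripper": 44, "travel": [0, 0, 0], "rotation": [0, 0, 0]},
  ],
)

```text
time_s: 9.55
tcp_pos: [0.4941, 0.0302, 0.0661]
tool_rot: [0.15, -2.863, -1.186]
contact_force: [0.1, 0.2, 0.3]
width: 0.0437
```

```bash
python3 st.py; python3 - <<'E'
from h import *
c=vision.capture("top"); crop(c,"t9",190,440,110,300,3)
E
```

```text
t 9.55 tcp [0.4941 0.0302 0.0661] q [-0.407  0.616  1.91   0.73   1.184 -2.568] F [0.1 0.2 0.3] T [-0.34 -0.03 -0.  ] w 0.0437
x [-0.995 -0.104 -0.001] y [-0.074  0.703  0.707] z [-0.073  0.704 -0.707]
```

View pics/t9.png

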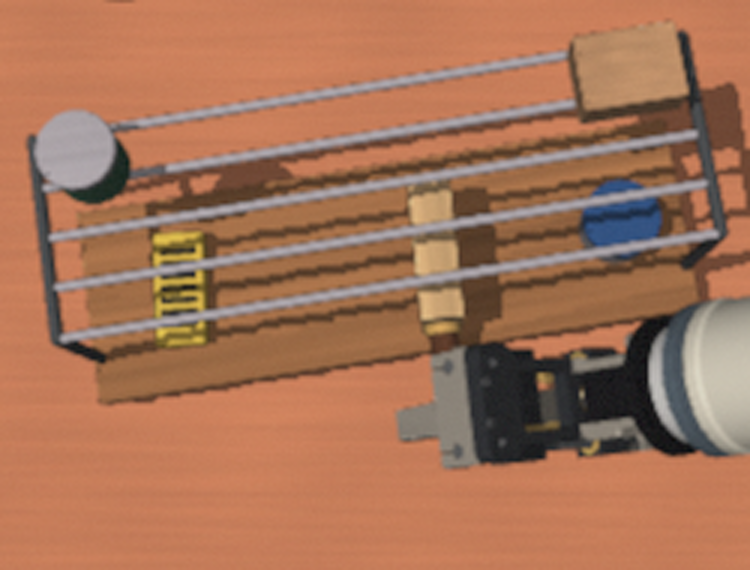

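Call:
apply_moves(
  plan=[
    {"gripper": 44, "travel": [0.7, -7, 7.1], "rotation": [0, 0, 0]},
    {"gripper": 44, "travel": [0.7, -7, 7.1], "rotation": [0, 0, 0]},
    {"gripper": 44, "travel": [0.7, -7, 7.1], "rotation": [0, 0, 0]},
    {"gripper": 44, "travel": [0.7, -7, 7.1], "rotation": [0, 0, 0]},
    {"gripper": 44, "travel": [0.7, -7, 7.1], "rotation": [0, 0, 0]},
    {"gripper": 44, "travel": [0.7, -7, 7.1], "rotation": [0, 0, 0]},
    {"gripper": 44, "travel": [-0.3, 2.6, 2.4], "rotation": [-0.0868, -0.0091, 0]},
    {"gripper": 44, "travel": [-0.3, 2.8, 2.2], "rotation": [-0.0868, -0.0091, 0]},
    {"gripper": 44, "travel": [-0.3, 3, 1.9], "rotation": [-0.0868, -0.0091, 0]},
    {"gripper": 44, "travel": [-0.3, 3.1, 1.7], "rotation": [-0.0868, -0.0091, 0]},
    {"gripper": 44, "travel": [-0.3, 3.3, 1.4], "rotation": [-0.0868, -0.0091, 0]},
    {"gripper": 44, "travel": [-0.3, 3.4, 1.1], "rotation": [-0.0868, -0.0091, 0]},
    {"gripper": 44, "travel": [-0.4, 3.5, 0.8], "rotation": [-0.0868, -0.0091, 0]},
    {"gripper": 44, "travel": [-0.4, 3.5, 0.5], "rotation": [-0.0868, -0.0091, 0]},
    {"gripper": 44, "travel": [-0.4, 3.6, 0.1], "rotation": [-0.0868, -0.0091, 0]},
  ],
)

```text
time_s: 10.85
tcp_pos: [0.4962, 0.0167, 0.1223]
tool_rot: [-0.163, 3.133, -0.006]
contact_force: [-0.8, -0.3, 0.8]
width: 0.044
```

Call:
apply_moves(
  plan=[
    {"gripper": 44, "travel": [-0.4, 3.6, -0.1], "rotation": [-0.0868, -0.0091, 0]},
    {"gripper": 44, "travel": [-0.4, 3.5, -0.5], "rotation": [-0.0868, -0.0091, 0]},
    {"gripper": 44, "travel": [-0.4, 3.5, -0.8], "rotation": [-0.0868, -0.0091, 0]},
    {"gripper": 44, "travel": [-0.3, 3.4, -1.1], "rotation": [-0.0868, -0.0091, 0]},
    {"gripper": 44, "travel": [-0.3, 3.3, -1.4], "rotation": [-0.0868, -0.0091, 0]},
    {"gripper": 44, "travel": [-0.3, 3.1, -1.7], "rotation": [-0.0868, -0.0091, 0]},
    {"gripper": 44, "travel": [-0.3, 3, -1.9], "rotation": [-0.0868, -0.0091, 0]},
    {"gripper": 44, "travel": [-0.3, 2.8, -2.2], "rotation": [-0.0868, -0.0091, 0]},
    {"gripper": 44, "travel": [-0.3, 2.6, -2.4], "rotation": [-0.0868, -0.0091, 0]},
    {"gripper": 44, "travel": [0, 0, 0], "rotation": [0, 0, 0]},
    {"gripper": 44, "travel": [0, 0, 0], "rotation": [0, 0, 0]},
    {"gripper": 44, "travel": [0, 0, 0], "rotation": [0, 0, 0]},
  ],
)

```text
time_s: 11.85
tcp_pos: [0.4924, 0.0456, 0.109]
tool_rot: [-0.15, 2.863, -1.182]
contact_force: [0.5, -1.1, 0.0]
width: 0.0439
```

```bash
python3 st.py; python3 - <<'E'
from h import *
c=vision.capture("side"); crop(c,"s10",200,440,100,300,3)
c=vision.capture("top"); crop(c,"t10",190,440,110,300,3)
E
```

```text
t 11.85 tcp [0.4924 0.0456 0.109 ] q [ 0.566  0.529  1.93  -0.741  1.211 -0.647] F [ 0.5 -1.1  0. ] T [0.39 0.05 0.05] w 0.0439
x [-0.995 -0.105  0.   ] y [-0.074  0.705 -0.706] z [ 0.074 -0.702 -0.709]
```

View pics/s10.png

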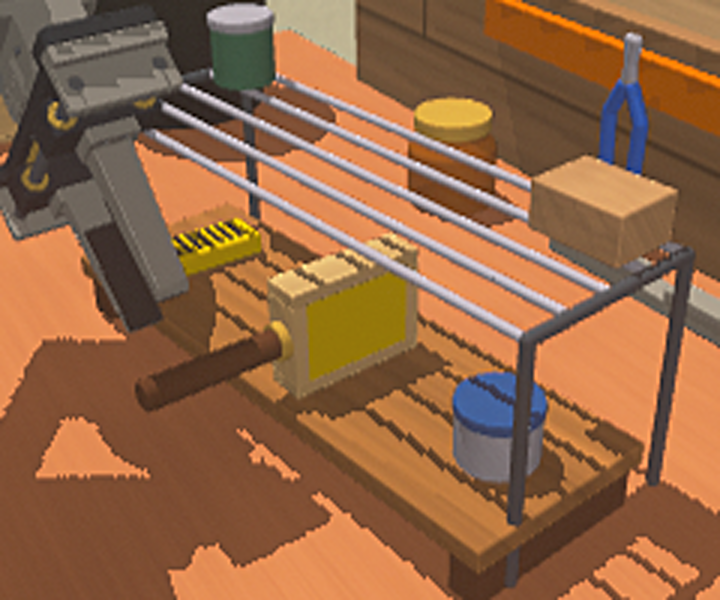

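View pics/t10.png

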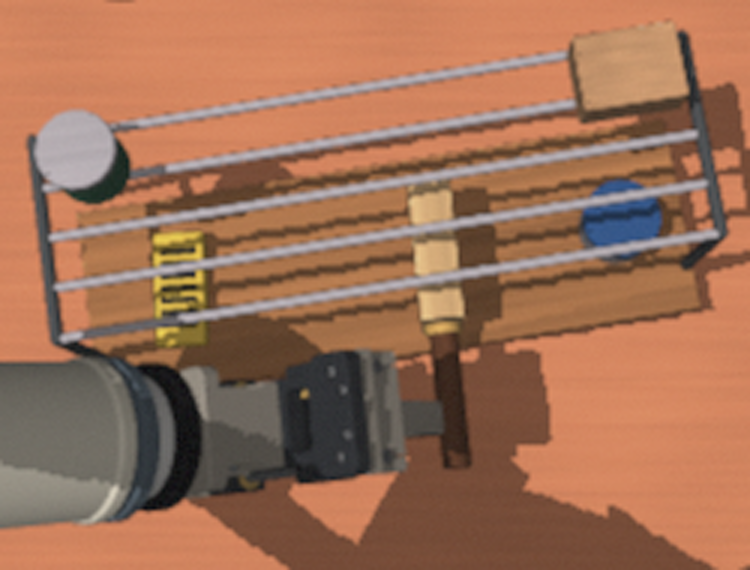

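Call:
apply_moves(
  plan=[
    {"gripper": 44, "travel": [0.7, -7, -7.1], "rotation": [0, 0, 0]},
    {"gripper": 44, "travel": [0.7, -7, -7.1], "rotation": [0, 0, 0]},
    {"gripper": 44, "travel": [0.7, -7, -7.1], "rotation": [0, 0, 0]},
    {"gripper": 44, "travel": [0.7, -7, -7.1], "rotation": [0, 0, 0]},
    {"gripper": 44, "travel": [0.7, -7, -7.1], "rotation": [0, 0, 0]},
    {"gripper": 44, "travel": [0.7, -7, -7.1], "rotation": [0, 0, 0]},
    {"gripper": 44, "travel": [0, 0, 0], "rotation": [0, 0, 0]},
    {"gripper": 44, "travel": [0, 0, 0], "rotation": [0, 0, 0]},
    {"gripper": 28, "travel": [0, 0, 0], "rotation": [0, 0, 0]},
    {"gripper": 22, "travel": [0, 0, 0], "rotation": [0, 0, 0]},
    {"gripper": 20, "travel": [0, 0, 0], "rotation": [0, 0, 0]},
    {"gripper": 18, "travel": [0, 0, 0], "rotation": [0, 0, 0]},
    {"gripper": 15, "travel": [0, 0, 0], "rotation": [0, 0, 0]},
    {"gripper": 10, "travel": [0, 0, 0], "rotation": [0, 0, 0]},
  ],
)

```text
time_s: 13.12
tcp_pos: [0.4967, 0.004, 0.0663]
tool_rot: [-0.151, 2.862, -1.185]
contact_force: [0.4, 0.0, 0.8]
width: 0.0175
```

Call:
apply_moves(
  newtons=55,
  plan=[
    {"gripper": 10, "travel": [0, 0, 0], "rotation": [0, 0, 0]},
    {"gripper": 10, "travel": [0, 0, 0], "rotation": [0, 0, 0]},
    {"gripper": 10, "travel": [0, 0, 0], "rotation": [0, 0, 0]},
  ],
)

```text
time_s: 13.37
tcp_pos: [0.4966, 0.0039, 0.0662]
tool_rot: [-0.151, 2.862, -1.185]
contact_force: [0.9, -0.1, 2.0]
width: 0.0165
```

```bash
python3 st.py; python3 - <<'E'
from h import *
c=vision.capture("side"); crop(c,"s11",200,440,100,300,3)
E
```

```text
t 13.3667 tcp [0.4966 0.0039 0.0662] q [ 0.497  0.588  1.978 -0.819  1.108 -0.597] F [ 0.9 -0.1  2. ] T [ 0.22 -0.12  0.03] w 0.0165
x [-0.994 -0.105 -0.   ] y [-0.074  0.703 -0.707] z [ 0.074 -0.703 -0.707]
```

View pics/s11.png

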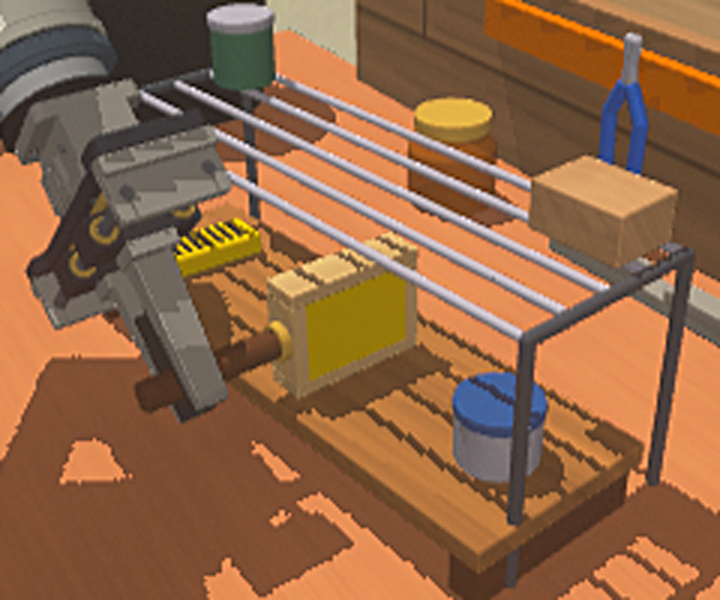

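Call:
apply_moves(
  plan=[
    {"gripper": 10, "travel": [0, 0, 4], "rotation": [0, 0, 0]},
    {"gripper": 10, "travel": [0, 0, 4], "rotation": [0, 0, 0]},
    {"gripper": 10, "travel": [0, 0, 4], "rotation": [0, 0, 0]},
    {"gripper": 10, "travel": [0, 0, 4], "rotation": [0, 0, 0]},
    {"gripper": 10, "travel": [0, 0, 0], "rotation": [0, 0, 0]},
    {"gripper": 10, "travel": [-0.13, 1.22, -1.11], "rotation": [0.0868, 0.0091, 0]},
    {"gripper": 10, "travel": [-0.14, 1.3, -1.01], "rotation": [0.0868, 0.0091, 0]},
    {"gripper": 10, "travel": [-0.15, 1.39, -0.89], "rotation": [0.0868, 0.0091, 0]},
    {"gripper": 10, "travel": [-0.15, 1.46, -0.77], "rotation": [0.0868, 0.0091, 0]},
    {"gripper": 10, "travel": [-0.16, 1.52, -0.63], "rotation": [0.0868, 0.0091, 0]},
    {"gripper": 10, "travel": [-0.17, 1.57, -0.5], "rotation": [0.0868, 0.0091, 0]},
    {"gripper": 10, "travel": [-0.17, 1.61, -0.36], "rotation": [0.0868, 0.0091, 0]},
    {"gripper": 10, "travel": [-0.17, 1.63, -0.22], "rotation": [0.0868, 0.0091, 0]},
    {"gripper": 10, "travel": [-0.17, 1.65, -0.07], "rotation": [0.0868, 0.0091, 0]},
  ],
)

```text
time_s: 14.58
tcp_pos: [0.4955, 0.0173, 0.0773]
tool_rot: [-0.165, 3.135, 0.007]
contact_force: [0.1, 0.4, -1.5]
width: 0.0168
```

Call:
apply_moves(
  plan=[
    {"gripper": 10, "travel": [-0.17, 1.65, 0.07], "rotation": [0.0868, 0.0091, 0]},
    {"gripper": 10, "travel": [-0.17, 1.63, 0.22], "rotation": [0.0868, 0.0091, 0]},
    {"gripper": 10, "travel": [-0.17, 1.61, 0.36], "rotation": [0.0868, 0.0091, 0]},
    {"gripper": 10, "travel": [-0.17, 1.57, 0.5], "rotation": [0.0868, 0.0091, 0]},
    {"gripper": 10, "travel": [-0.16, 1.52, 0.63], "rotation": [0.0868, 0.0091, 0]},
    {"gripper": 10, "travel": [-0.15, 1.46, 0.77], "rotation": [0.0868, 0.0091, 0]},
    {"gripper": 10, "travel": [-0.15, 1.39, 0.89], "rotation": [0.0868, 0.0091, 0]},
    {"gripper": 10, "travel": [-0.14, 1.3, 1.01], "rotation": [0.0868, 0.0091, 0]},
    {"gripper": 10, "travel": [-0.13, 1.22, 1.11], "rotation": [0.0868, 0.0091, 0]},
    {"gripper": 10, "travel": [0, 0, 0], "rotation": [0, 0, 0]},
    {"gripper": 10, "travel": [0, 0, 0], "rotation": [0, 0, 0]},
  ],
)

```text
time_s: 15.5
tcp_pos: [0.4933, 0.0298, 0.0811]
tool_rot: [0.146, -2.862, -1.184]
contact_force: [0.3, 0.4, -1.2]
width: 0.0167
```

```bash
python3 st.py; python3 - <<'E'
from h import *
c=vision.capture("side"); crop(c,"s12",200,440,100,300,3)
c=vision.capture("top"); crop(c,"t12",190,440,110,300,3)
E
```

```text
t 15.5 tcp [0.4933 0.0298 0.0811] q [-0.407  0.59   1.909  0.721  1.204 -2.545] F [ 0.3  0.4 -1.2] T [-0.49  0.02 -0.02] w 0.0167
x [-0.995 -0.103  0.002] y [-0.072  0.704  0.706] z [-0.074  0.703 -0.708]
```

View pics/s12.png

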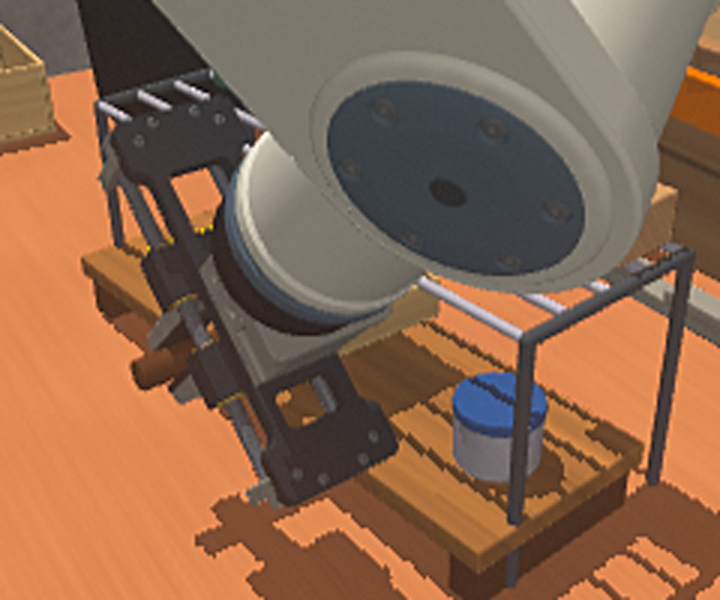

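View pics/t12.png

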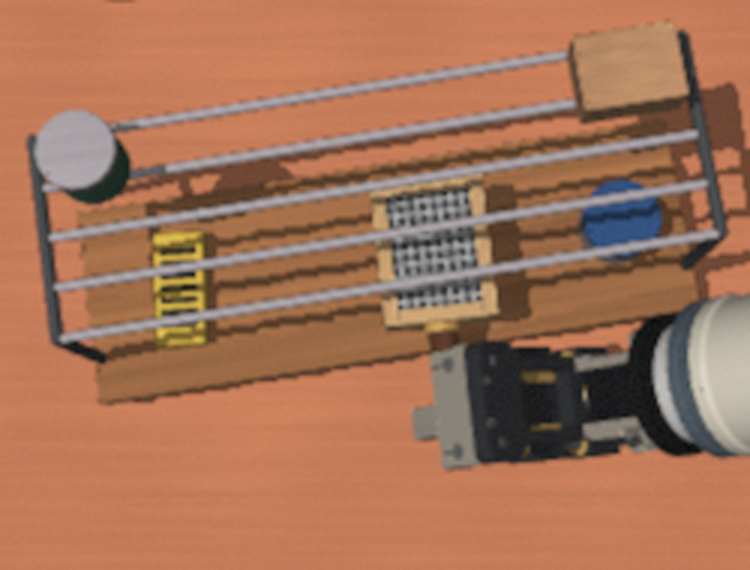

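Call:
apply_moves(
  plan=[
    {"gripper": 10, "travel": [0, 0, -3], "rotation": [0, 0, 0]},
    {"gripper": 10, "travel": [0, 0, -5], "rotation": [0, 0, 0]},
    {"gripper": 10, "travel": [0, 0, -5], "rotation": [0, 0, 0]},
    {"gripper": 10, "travel": [0, 0, -5], "rotation": [0, 0, 0]},
    {"gripper": 10, "travel": [0, 0, -5], "rotation": [0, 0, 0]},
    {"gripper": 10, "travel": [0, 0, -5], "rotation": [0, 0, 0]},
    {"gripper": 10, "travel": [0, 0, -4], "rotation": [0, 0, 0]},
    {"gripper": 10, "travel": [0, 0, -2], "rotation": [0, 0, 0]},
    {"gripper": 10, "travel": [0, 0, 0], "rotation": [0, 0, 0]},
    {"gripper": 10, "travel": [0, 0, 0], "rotation": [0, 0, 0]},
  ],
)

```text
time_s: 16.43
tcp_pos: [0.4936, 0.0305, 0.048]
tool_rot: [0.15, -2.862, -1.187]
contact_force: [-0.2, 0.3, -0.3]
width: 0.0166
```

```bash
python3 st.py
```

```text
t 16.4333 tcp [0.4936 0.0305 0.048 ] q [-0.407  0.648  1.912  0.739  1.159 -2.592] F [-0.2  0.3 -0.3] T [-0.43  0.05  0.04] w 0.0166
x [-0.995 -0.104 -0.   ] y [-0.074  0.703  0.708] z [-0.073  0.704 -0.707]
```

Call:
apply_moves(
  plan=[
    {"gripper": 10, "travel": [0, 0, -1], "rotation": [0, 0, 0]},
    {"gripper": 10, "travel": [0, 0, -1], "rotation": [0, 0, 0]},
    {"gripper": 10, "travel": [0, 0, -0.8], "rotation": [0, 0, 0]},
    {"gripper": 10, "travel": [0, 0, -0.6], "rotation": [0, 0, 0]},
    {"gripper": 10, "travel": [0, 0, 0], "rotation": [0, 0, 0]},
    {"gripper": 10, "travel": [0, 0, 0], "rotation": [0, 0, 0]},
  ],
)

```text
time_s: 16.93
tcp_pos: [0.4936, 0.0306, 0.0448]
tool_rot: [0.15, -2.862, -1.187]
contact_force: [0.2, -0.1, 0.8]
width: 0.0164
```

```bash
python3 st.py
```

```text
t 16.9333 tcp [0.4936 0.0306 0.0448] q [-0.407  0.653  1.912  0.741  1.155 -2.596] F [ 0.2 -0.1  0.8] T [-0.19 -0.06  0.12] w 0.0164
x [-0.995 -0.104 -0.001] y [-0.074  0.703  0.708] z [-0.073  0.704 -0.707]
```

Call:
apply_moves(
  newtons=10,
  plan=[
    {"gripper": 10, "travel": [0, 0, 0], "rotation": [0, 0, 0]},
    {"gripper": 17, "travel": [0, 0, 0], "rotation": [0, 0, 0]},
    {"gripper": 20, "travel": [0, 0, 0], "rotation": [0, 0, 0]},
    {"gripper": 24, "travel": [0, 0, 0], "rotation": [0, 0, 0]},
    {"gripper": 30, "travel": [0, 0, 0], "rotation": [0, 0, 0]},
    {"gripper": 36, "travel": [0, 0, 0], "rotation": [0, 0, 0]},
    {"gripper": 42, "travel": [0, 0, 0], "rotation": [0, 0, 0]},
    {"gripper": 42, "travel": [0, 0, 0], "rotation": [0, 0, 0]},
    {"gripper": 42, "travel": [0.7, -7, 7.1], "rotation": [0, 0, 0]},
    {"gripper": 42, "travel": [0.7, -7, 7.1], "rotation": [0, 0, 0]},
    {"gripper": 42, "travel": [0.7, -7, 7.1], "rotation": [0, 0, 0]},
    {"gripper": 42, "travel": [0.7, -7, 7.1], "rotation": [0, 0, 0]},
    {"gripper": 42, "travel": [0.7, -7, 7.1], "rotation": [0, 0, 0]},
    {"gripper": 42, "travel": [0.7, -7, 7.1], "rotation": [0, 0, 0]},
    {"gripper": 42, "travel": [0.7, -7, 7.1], "rotation": [0, 0, 0]},
  ],
)

```text
time_s: 18.18
tcp_pos: [0.4987, -0.0194, 0.0953]
tool_rot: [0.15, -2.863, -1.186]
contact_force: [-0.6, -0.5, 0.0]
width: 0.0421
```

Call:
apply_moves(
  plan=[
    {"gripper": 42, "travel": [-12, -3, 10], "rotation": [0, 0, 0]},
    {"gripper": 42, "travel": [-15, -3, 15], "rotation": [-0.08, -0.008, 0]},
    {"gripper": 42, "travel": [-15, 0, 15], "rotation": [-0.08, -0.008, 0]},
    {"gripper": 42, "travel": [-15, 0, 15], "rotation": [-0.08, -0.008, 0]},
    {"gripper": 42, "travel": [-15, 0, 15], "rotation": [-0.08, -0.008, 0]},
    {"gripper": 42, "travel": [-15, 0, 15], "rotation": [-0.08, -0.008, 0]},
    {"gripper": 42, "travel": [-15, 0, 15], "rotation": [-0.08, -0.008, 0]},
    {"gripper": 42, "travel": [-15, 15, 10], "rotation": [-0.08, -0.008, 0]},
    {"gripper": 42, "travel": [-10, 25, 5], "rotation": [-0.08, -0.008, 0]},
    {"gripper": 42, "travel": [0, 30, 0], "rotation": [-0.08, -0.008, 0]},
    {"gripper": 42, "travel": [0, 30, 0], "rotation": [0, 0, 0]},
    {"gripper": 42, "travel": [0, 30, 0], "rotation": [0, 0, 0]},
    {"gripper": 42, "travel": [0, 30, 0], "rotation": [0, 0, 0]},
    {"gripper": 42, "travel": [0, 30, 0], "rotation": [0, 0, 0]},
    {"gripper": 42, "travel": [0, 30, 0], "rotation": [0, 0, 0]},
    {"gripper": 42, "travel": [0, 30, 0], "rotation": [0, 0, 0]},
    {"gripper": 42, "travel": [0, 0, 0], "rotation": [0, 0, 0]},
    {"gripper": 42, "travel": [0, 0, 0], "rotation": [0, 0, 0]},
  ],
)

```text
time_s: 19.68
tcp_pos: [0.3713, 0.2212, 0.2095]
tool_rot: [0.166, -3.126, -0.117]
contact_force: [0.6, -1.4, -0.6]
width: 0.0419
```

```bash
python3 st.py; python3 - <<'E'
from h import *
c=vision.capture("side"); crop(c,"s13",200,440,100,300,3)
c=vision.capture("top"); crop(c,"t13",190,440,110,300,3)
for n in("side","top"):
  for l in ("sieve_center","sieve_handle","shelf","cage_center","tin_center"):
    print(n,l,[(r["conf"],np.round(r["rect"],1)) for r in vision.find_in(n,l)][:2])
E
```

```text
t 19.6833 tcp [0.3713 0.2212 0.2095] q [ 0.474  0.038  2.047  0.083  1.036 -1.244] F [ 0.6 -1.4 -0.6] T [-0.01 -0.01 -0.02] w 0.0419
x [-0.994 -0.106  0.005] y [-0.105  0.992  0.075] z [-0.013  0.074 -0.997]
side sieve_center [(0.93, array([295.5, 221.3,  97.2,  57.3]))]
side sieve_handle [(0.72, array([296.8, 222.4,  98.1,  54.9]))]
side shelf [(0.61, array([330.1, 198.7, 197.5, 196.3]))]
side cage_center [(0.6, array([268.2, 181.7,  42.7,  22.8]))]
side tin_center [(0.7, array([367.5, 243.1,  27.8,  38.4]))]
top sieve_center [(0.88, array([332.5, 220.1,  38.8,  94.3]))]
top sieve_handle [(0.68, array([333. , 217.5,  42.4,  94.7]))]
top shelf [(0.79, array([315.1, 171.1, 231.1, 114.7]))]
top cage_center []
top tin_center [(0.92, array([396.3, 182.7,  31. ,  24.7]))]
```

View pics/s13.png

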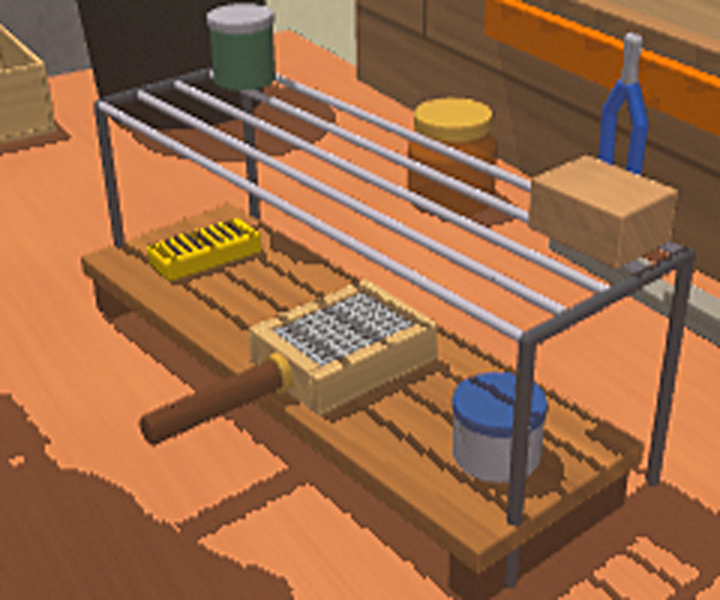

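View pics/t13.png

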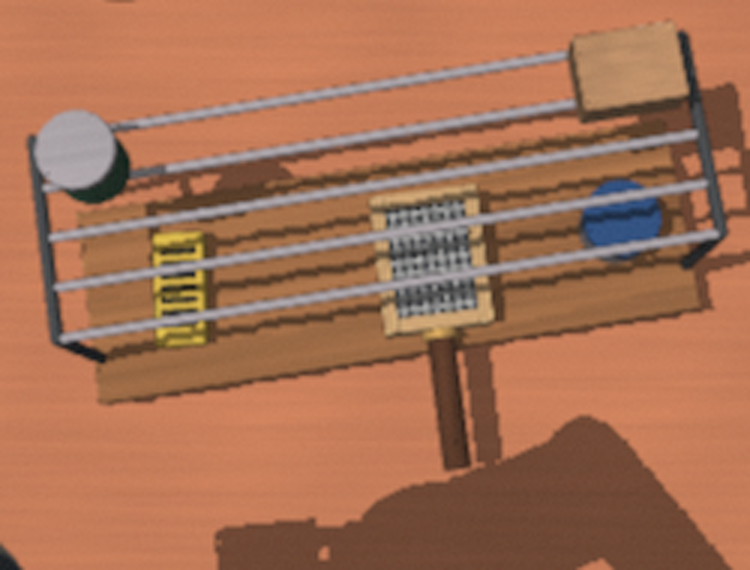

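The sieve lies flat, mesh up, at crop (345,345) in the side view and (430,260) in the top view. Its handle still sticks out at the front, and the cage and tin have not moved. I'm handing in now.

```bash
python3 -c "
from cell import bot
print(bot.hand_in())"
```

```text
the job is handed in; nothing more can be done
None
```

The sieve now lies flat on the stand with its mesh up and its handle sticking out at the front, as before. I gripped the handle from in front of the stand, lifted it 38 mm and rolled it a quarter turn. I stood it on its long edge, took a fresh grip, rolled it the second quarter turn, set it down and backed the arm away.

- **Position:** in the last side and top pictures the sieve is within about a pixel or two (a few millimetres) of where it started.
- **Shelf, cage and tin:** all three look unmoved. The network missed the cage in the last top picture, but it is plain to see there and was found in the side view.
- **Forces and time:** the readings, taken at the end of each move, stayed within about 2 N. I handed in at about 19.8 s with the arm clear of everything.
- **Shelf clearance:** I worked it out as 16 mm from the fitted poses (residuals up to about 3 px) and did not measure it during the turn. No picture or force reading showed contact.

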